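Slide the biscuit under the compression stand and lower the press foot

ROBOT

A 6-joint arm with a two-finger parallel gripper is mounted at the origin on the work surface. World frame = base frame: x ahead of the robot, y to its left, z up, the work surface at z = 0. Lengths are in m, angles in rad, forces in N, time in s.
With the tool pointing down it reaches from about 0.3 to 0.85 m from the base axis. Payload 4.2 kg.
Tool frame: the origin (TCP) lies midway between the tips of the shut fingers; the grasp point (between the pads) lies 19 mm behind it (robot.grasp_offset is the distance from the TCP to the grasp point, in m); z points along the fingers, x is the direction in which the jaws open and shut, and the axes are right-handed (so a half turn about z gives the same grasp; the last joint's range is limited). The gripper opens to 91 mm and grips with 3 to 60 N. Pads are 32 mm wide; open, the fingers measure 118 mm over their backs; the gripper's body (76 mm by 178 mm) begins 60 mm behind the grasp point.
Start: joints at [-1.355, 0.32, 1.565, -0, 1.257, -0.02], TCP at [0.134, -0.559, 0.214] pointing down, gripper open.
Joint ranges: [-3.11, 3.11], [-0.84, 2.01], [0.21, 2.61], [-1.34, 4.49], [0.05, 2.63], [-2.56, 2.56]. Speed limits (rad/s): [2.57, 2.57, 3.14, 3.14, 3.14, 3.14].

INTERFACE

Orientations are given as a unit quaternion [x, y, z, w].
In Python, from workcell import robot gives the robot as it stands.
- The arm moves only by the shell command python3 -m handwheel 'ROWS' [FORCE]. ROWS is JSON, a list that holds one entry, the list of rows, each a list of 7 numbers: the shift along the world's x, y, z in mm, then the turn, a rotation vector about the world's x, y, z in degrees, then the opening, from -1 (shut) to 1 (fully open). A call has 1 to 12 rows; each row shifts and turns the commanded pose from where the row before left it; what a row does not reach is not made up. A row lasts 1/10 s, in which the tool goes at most 50 mm and 8.59 degrees, less where a joint would pass 70% of its speed; a pose out of reach is approached as far as the arm can. A call with a gripper value outside its range is refused whole. The fingers move at their own pace and stop on an object; FORCE is the grip in N (left out, the last holds). Time passes only in rows, so rows that do not move let the fingers close. It gives the time, the measured TCP pose, the force and the opening at its end, in the units of the state.
- robot.read_state(): the state, without advancing time (a new reading comes with each control period).
- robot.camera(name): name is "scene" or "top" or "wrist"; returns the picture (384x512x3 uint8, blue, green, red); there is no depth.
- robot.get_calibration(name): a dict with "intrinsics" (3x3 intrinsics, pixels), "pose" (4x4, takes a point from camera to world coordinates); the wrist camera has in their place "mount" (4x4, takes a point from camera to tool coordinates, whose origin is the TCP and whose axes are the tool frame's). Camera axes: x right, y down, z forward; pixel columns grow to the right and rows downward; lengths in m; the calibration is good to about 2 mm. A picture is of the moment at which its call begins: read the wrist's pose just before it. get_calibration takes no time and is no camera call.
- robot.finish_job(): hands the job in, once; it reports no verdict.
The state is a dict: "clock": time; "qpos": joint angles; "dq": joint speeds; "tau": joint torques, N m; "tcp_pos": TCP position; "tool_rot": TCP orientation; "ft_force": force on the tool from outside, world axes, zero at the start; "torque": the same for the moment, N m; "opening": finger opening in m.
Only numpy, scipy, OpenCV 4.12 (cv2) and the standard library are available. Lean on these libraries where they do the work, as an engineer would, in place of code of your own. Each camera call takes 0.05 s, during which the arm holds its last target. There are 200 camera calls.

TASK

Slide the round metal carrier with the biscuit across the bench, flat and without lifting it, in between the two columns of the hand compression stand until the biscuit is centred under the raised press foot. Then push the plunger down by its black knob, gently so as not to crush the biscuit, until the foot rests on it, and leave it there. Do not disturb the mouse, the jar or the weight.

Things in the scene. Friction and masses are not known exactly. Their poses are not given: they have to be found in the camera images.
- dish: the sample carrier, loose on the bench: a plain aluminium disc 110 mm in diameter and 26 mm high, about 0.6 kg, with a flat round biscuit (90 mm diameter, 8 mm thick, fixed to it) on top; the biscuit's top is 34 mm above the bench. Origin: centre of the underside, z up.
- stand: compression stand, fixed: two aluminium columns (50 mm deep in x, 30 wide, inner faces at y = +-75: a 150 mm gap) carry a white head frame, x +-70 mm, y +-105 mm, 140 to 190 mm above the bench, with two 35 mm slots to look through; a 128 mm steel disc is flush in the bench. Origin: on the bench, mid-gap, straight below the press foot; x runs through the gap away from the carrier, z up
- plunger: upright plunger sliding up and down through the middle of the head, 200 mm long: a steel rod ending below in the press foot, a flat disc 40 mm in diameter, 12 mm thick. Origin: centre of the foot's underside, 70 to 85 mm above the bench at the start; it can go down to 25 mm. It slides stiffly (about 4 N push) and stays where it is left
- knob_top (a point): centre of the flat top of the round black knob (52 mm diameter, 16 mm thick) on the plunger's upper end, above the head; 200 mm above the foot's underside
- mouse: bystander: black computer mouse, 105 x 58 x 34 mm; origin at the centre of its underside
- bottle: bystander: brown glass jar with a cap, 64 mm in diameter, 130 mm tall; origin at the centre of its underside
- weight: bystander: steel calibration weight, 52 mm in diameter, 74 mm tall; origin at the centre of its underside
Things that resemble listed ones, but are neither listed nor needed, are in the scene too. What is meant by the dish is not red or white, and is the larger of those in its own colour.

How it is judged:
By the outcome, as a careful person would: the job done as asked, in the order asked, and still so for the second after the job is handed in, with the robot touching nothing.
It also fails if it takes over 53 s, if anything falls off the work surface, if the arm or the gripper's body presses on something with over 40 N, if the wrist force passes 120 N, or if a joint passes its speed limit or range.

## Working session

There is one attempt and no reset: what is moved stays moved. The work goes in short steps, Python scripts to look and compute and a shell command to move; the robot and the scene stay as the last step left them, time stands still between calls to the robot, and variables do not carry over. Pictures are saved under pics/ and viewed, about 8 in all and at most 12, crops included, and the job is handed in when it is done.

```bash
mkdir -p pics
cat > h.py <<'E'
import numpy as np,cv2
from workcell import robot
from scipy.spatial.transform import Rotation as R
def ray(name,u,v,z,st=None):
    c=robot.get_calibration(name);K=np.array(c["intrinsics"])
    if name=="wrist":
        T=np.eye(4);T[:3,:3]=R.from_quat(st["tool_rot"]).as_matrix();T[:3,3]=st["tcp_pos"];P=T@np.array(c["mount"])
    else:P=np.array(c["pose"])
    d=P[:3,:3]@np.linalg.solve(K,[u,v,1.]);o=P[:3,3]
    return o+d*(z-o[2])/d[2]
def proj(name,p):
    c=robot.get_calibration(name);K=np.array(c["intrinsics"]);P=np.linalg.inv(np.array(c["pose"]))
    q=K@(P@np.r_[p,1])[:3];return q[:2]/q[2]
E
python3 - <<'E'
from h import *
a=robot.camera("top");b=robot.camera("scene")
cv2.imwrite("pics/top.png",a);cv2.imwrite("pics/scene.png",b)
for n in("top","scene"):print(n,np.round(robot.get_calibration(n)["pose"],3).tolist(),np.round(robot.get_calibration(n)["intrinsics"],1).tolist())
print(robot.read_state())
cv2.imwrite("pics/a.png",cv2.resize(a,(800,600)));cv2.imwrite("pics/b.png",cv2.resize(b,(800,600)))
E
```

```text
top [[-0.01, -0.994, 0.111, 0.444], [-1.0, 0.012, 0.017, -0.009], [-0.018, -0.111, -0.994, 1.554], [0.0, 0.0, 0.0, 1.0]] [[481.0, 0.0, 256.5], [0.0, 481.0, 197.0], [0.0, 0.0, 1.0]]
scene [[0.595, 0.561, -0.576, 1.25], [0.804, -0.415, 0.426, -0.46], [0.001, -0.716, -0.698, 0.97], [0.0, 0.0, 0.0, 1.0]] [[381.1, 0.0, 259.2], [0.0, 381.1, 190.8], [0.0, 0.0, 1.0]]
{'clock': 0.1, 'qpos': array([-1.35499650e+00,  3.20232593e-01,  1.56551477e+00,  1.44917273e-05,
        1.25740090e+00, -1.99961931e-02]), 'dq': array([ 0.00015526, -0.00032541, -0.00420721, -0.00028801, -0.00048151,
        0.00196073]), 'tau': array([ 2.22314334e-04, -4.13332736e+01, -2.32510006e+01,  7.29358778e-02,
        4.21671616e-02, -5.48130049e-05]), 'tcp_pos': array([ 0.13424431, -0.55866359,  0.21321811]), 'tool_rot': array([ 7.85369962e-01, -6.19026186e-01, -5.96740876e-04, -4.98921974e-04]), 'ft_force': array([ 0.19748853, -0.96802796,  0.22456089]), 'torque': array([-0.01348335,  0.02946009,  0.02121421]), 'opening': 0.09096083544609017}
```

View pics/a.png

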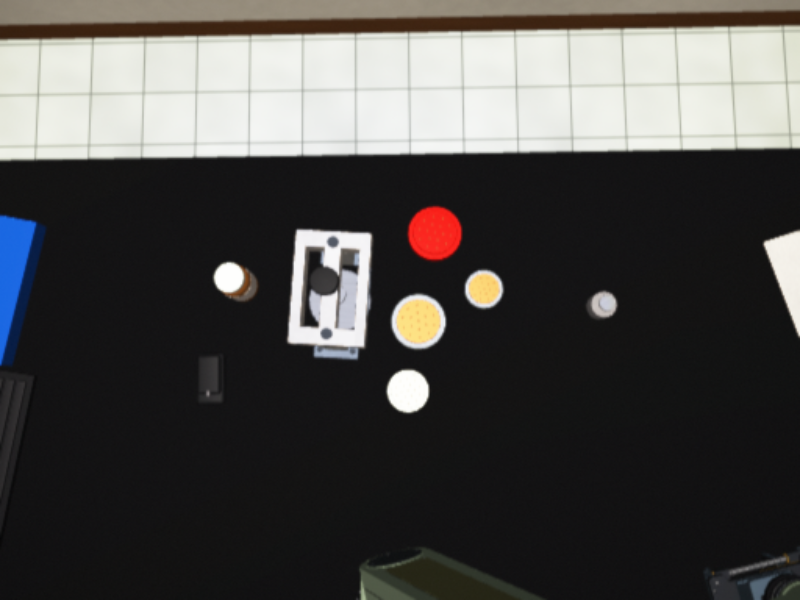

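View pics/b.png

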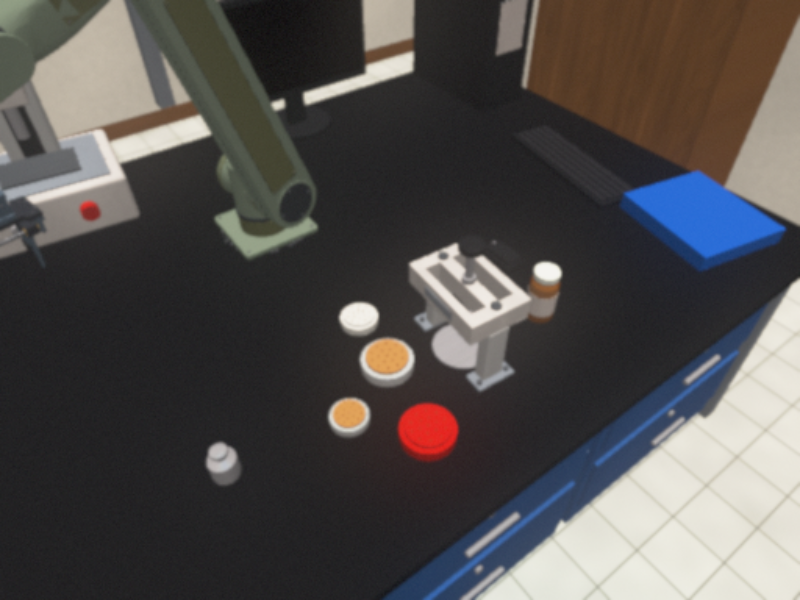

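The top view (800x600) shows four disc candidates:
- large biscuit disc at (418,321)
- small biscuit disc at (484,289)
- red disc at (435,233)
- white disc at (408,390)

The dish is the one at (418,321): it is neither red nor white, and it is the larger of the two biscuit discs. The stand is at (331,288) and the knob at (324,281). The jar is at (235,281), the mouse at (210,378) and the weight at (602,305).

Run:
```python
from h import *
for n in("top","scene"):
    im=cv2.imread(f"pics/{n}.png");hsv=cv2.cvtColor(im,cv2.COLOR_BGR2HSV)
    m=cv2.inRange(hsv,(8,70,90),(32,255,255))
    for c in cv2.findContours(m,0,2)[0]:
        if cv2.contourArea(c)>60:
            e=cv2.fitEllipse(c);p=ray(n,*e[0],.034);print(n,"biscuit",np.round(e[0],1),np.round(e[1],1),np.round(p,4),cv2.contourArea(c))
im=cv2.imread("pics/top.png");hsv=cv2.cvtColor(im,cv2.COLOR_BGR2HSV)
m=cv2.inRange(hsv,(0,0,170),(180,60,255));m[:110]=0
for c in cv2.findContours(m,0,2)[0]:
    a=cv2.contourArea(c)
    if a>150:
        r=cv2.minAreaRect(c);M=cv2.boxPoints(r);P=np.array([ray("top",*q,.19)[:2] for q in M])
        print(a,np.round(r[0],1),"ctr",P.mean(0).round(4),"corners",P.round(3).tolist(),"sides",np.linalg.norm(np.diff(P,axis=0),axis=1).round(3))
t=cv2.resize(im[130:270,120:340],(792,504),interpolation=cv2.INTER_CUBIC);cv2.imwrite("pics/c.png",t)
s=cv2.imread("pics/scene.png");cv2.imwrite("pics/d.png",cv2.resize(s[140:300,190:370],(675,600),interpolation=cv2.INTER_CUBIC))
```

```text
top biscuit [267.3 205.3] [26.8 27.2] [ 0.5869 -0.0163  0.034 ] 569.5
top biscuit [309.4 184.3] [18.4 18.8] [ 0.6523 -0.1512  0.034 ] 266.0
scene biscuit [223.  264.2] [17.6 20.2] [ 0.6624 -0.1576  0.034 ] 275.5
scene biscuit [247.2 227.7] [21.6 26.8] [ 0.5904 -0.0197  0.034 ] 451.5
scene biscuit [347.7 184.4] [12.8 19.1] [0.6394 0.3864 0.034 ] 139.0
scene biscuit [433.4  89.7] [12.6 21.9] [0.4147 1.2076 0.034 ] 115.0
scene biscuit [94.5 77.2] [ 9.4 85.3] [-0.6834 -0.0686  0.034 ] 495.0
scene biscuit [442.8  70.3] [ 7.3 24.6] [0.3221 1.4183 0.034 ] 81.5
scene biscuit [389.9  61.8] [ 8.5 36.8] [0.0943 1.2734 0.034 ] 163.5
scene biscuit [248.5  32.3] [ 7.3 49.7] [-0.6846  0.8894  0.034 ] 196.5
scene biscuit [448.4  41.1] [17.7 55. ] [0.1231 1.764  0.034 ] 492.0
scene biscuit [484.3  30.9] [ 31.8 237.1] [0.165  2.0766 0.034 ] 3532.0
scene biscuit [461.2   7.5] [ 7.7 25.4] [-0.1582  2.3322  0.034 ] 84.5
scene biscuit [423.3  43.7] [ 10.6 128.5] [0.0575 1.6138 0.034 ] 607.0
scene biscuit [378.7  17.3] [13. 41.] [-0.3758  1.7264  0.034 ] 303.5
scene biscuit [356.4  37. ] [10.8 63.6] [-0.24
[... 309 characters left out ...]
5 [386.  194.5] ctr [ 0.599  -0.3531] corners [[0.618, -0.334], [0.617, -0.374], [0.58, -0.372], [0.581, -0.333]] sides [0.04  0.037 0.04 ]
413.0 [309.5 184.5] ctr [ 0.6305 -0.1368] corners [[0.664, -0.105], [0.663, -0.17], [0.597, -0.169], [0.598, -0.103]] sides [0.066 0.066 0.065]
257.5 [146. 177.] ctr [0.6582 0.3326] corners [[0.685, 0.359], [0.684, 0.307], [0.632, 0.306], [0.632, 0.358]] sides [0.052 0.052 0.052]
737.5 [500. 181.] ctr [ 0.6343 -0.6766] corners [[0.729, -0.652], [0.728, -0.714], [0.539, -0.701], [0.54, -0.64]] sides [0.062 0.189 0.061]
3405.5 [210.5 184. ] ctr [0.6364 0.1464] corners [[0.536, 0.223], [0.748, 0.21], [0.736, 0.069], [0.525, 0.084]] sides [0.212 0.141 0.211]
```

View pics/c.png

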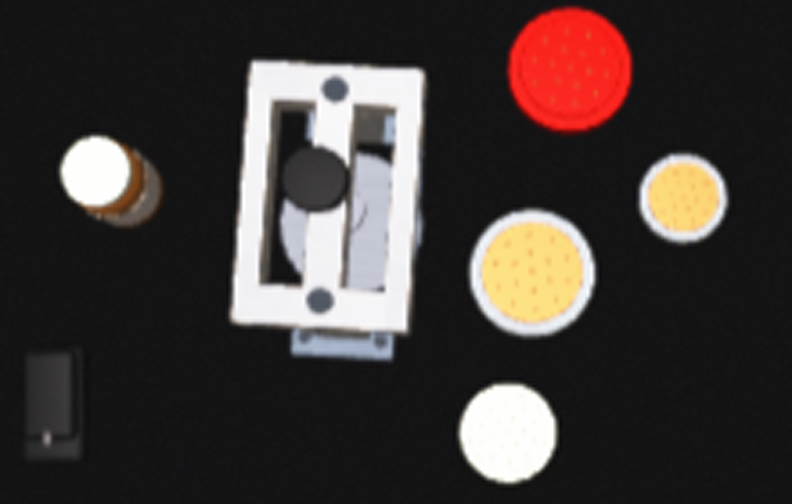

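View pics/d.png

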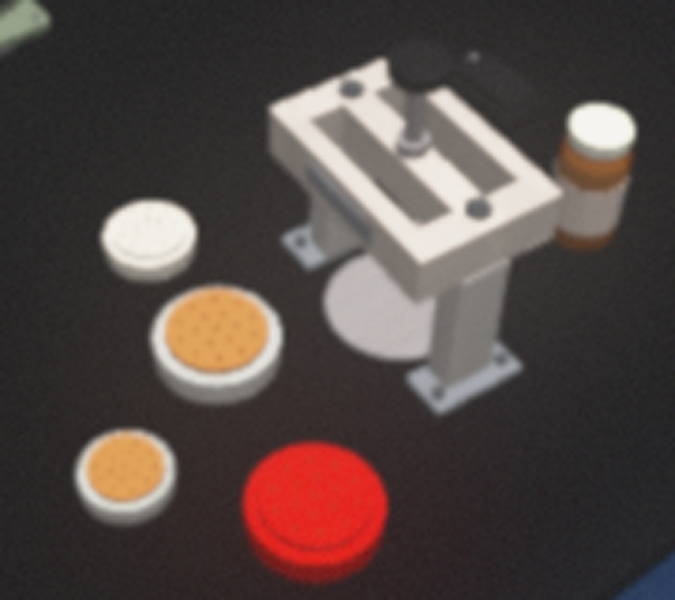

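Confirmed: the larger biscuit disc, at (532,272) in the enlarged crop, is the dish. It lies at about (0.589, -0.018). The stand is at about (0.636, 0.146), with its x axis about 4° off world +y towards +x. I'll push with a tilted, half-open gripper (two contacts), so the gripper body stays clear of the head.

```bash
python3 -m handwheel '[[[30,30,5,0,0,6,0.1],[30,30,5,0,0,6,0.1],[30,30,0,0,0,6,0.1],[30,30,0,0,0,6,0.1],[30,30,0,0,0,6,0.1],[30,30,0,0,0,6,0.1],[30,30,0,0,0,6,0.1],[30,30,0,0,0,6,0.1],[30,30,0,0,0,6,0.1],[30,30,0,0,0,6,0.1],[30,30,0,0,0,6,0.1],[30,30,0,0,0,6,0.1]]]'
python3 - <<'E'
from h import *
for z in(.27,.278,.285):print(ray("top",207.5,179.7,z))
s=robot.read_state();print(s["tcp_pos"],R.from_quat(s["tool_rot"]).as_matrix().round(3),s["qpos"].round(2),s["opening"],s["clock"])
E
```

```text
clock: 1.3
tcp_pos: [0.4952, -0.1976, 0.2237]
tool_rot: [0.999, -0.037, -0.0, -0.0]
ft_force: [-0.3, -1.0, -0.0]
opening: 0.0504
[0.63608852 0.14551736 0.27      ]
[0.63489369 0.14455747 0.278     ]
[0.63384821 0.14371756 0.285     ]
[ 0.49515253 -0.1975586   0.22368032] [[ 0.997 -0.074 -0.   ]
 [-0.074 -0.997  0.   ]
 [-0.    -0.    -1.   ]] [-0.4   0.25  1.64 -0.    1.25 -0.33] 0.05036436566655123 1.3
```

```bash
python3 -m handwheel '[[[22,20,-15,8,-0.6,0,0.1],[22,20,-15,8,-0.6,0,0.1],[22,20,-15,8,-0.6,0,0.1],[22,20,-15,8,-0.6,0,0.1],[0,5,-20,0,0,0,0.1],[0,0,-20,0,0,0,0.1],[0,0,0,0,0,0,0.1]]]'
python3 - <<'E'
from h import *
s=robot.read_state();print(s["tcp_pos"],R.from_quat(s["tool_rot"]).as_matrix().round(3),s["qpos"].round(2))
w=robot.camera("wrist");t=robot.camera("top")
o=np.hstack([cv2.resize(w,(400,300)),cv2.resize(t[110:290,120:360],(400,300),interpolation=cv2.INTER_CUBIC)])
cv2.imwrite("pics/e.png",o)
E
```

```text
clock: 2.0
tcp_pos: [0.5806, -0.1135, 0.1207]
tool_rot: [0.96, -0.039, 0.007, -0.277]
ft_force: [0.5, 0.3, 0.1]
opening: 0.0501
[ 0.58055721 -0.11346589  0.12067454] [[ 0.997 -0.07   0.034]
 [-0.078 -0.843  0.532]
 [-0.009 -0.533 -0.846]] [-0.49  0.53  1.6   0.53  1.3  -0.63]
```

View pics/e.png

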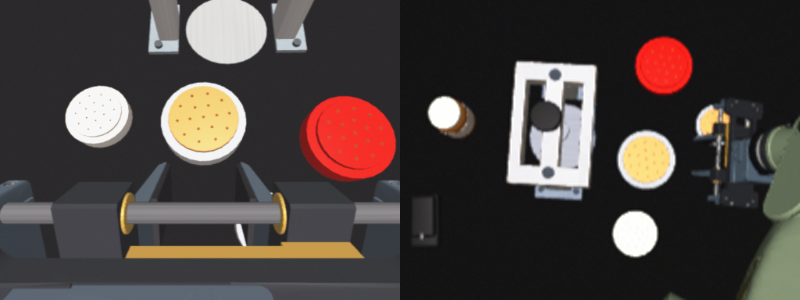

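The wrist view (left half) shows the dish centred between the fingers at (204,122), with the steel disc and columns beyond. The fingers will come down clear of the small biscuit disc.

```bash
python3 -m handwheel '[[[2,0,-25,0,0,0,0.1],[2,0,-25,0,0,0,0.1],[2,0,-25,0,0,0,0.1],[0,0,-22,0,0,0,0.1],[0,0,-10,0,0,0,0.1],[0,0,0,0,0,0,0.1]]]'
cat > m.py <<'E'
from h import *
import sys
s=robot.read_state();w=robot.camera("wrist");hsv=cv2.cvtColor(w,cv2.COLOR_BGR2HSV)
cv2.imwrite("pics/w_last.png",w)
print("tcp",s["tcp_pos"].round(4),"F",s["ft_force"].round(1),"clk",round(s["clock"],2))
S=np.array([.6355,.1455]);xs=np.array([.070,.9975]);ys=np.array([-.9975,.07])
for n,im in(("wrist",w),("top",robot.camera("top"))):
    hsv=cv2.cvtColor(im,cv2.COLOR_BGR2HSV);m=cv2.inRange(hsv,(8,70,90),(32,255,255))
    for c in cv2.findContours(m,0,2)[0]:
        if cv2.contourArea(c)>(1500 if n=="wrist" else 150):
            e=cv2.fitEllipse(c);p=ray(n,*e[0],.034,s)[:2]
            print(n,np.round(e[0],1),np.round(e[1],1),p.round(4),"stand frame mm",((p-S)@xs*1e3).round(1),((p-S)@ys*1e3).round(1))
E
python3 m.py
```

```text
clock: 2.7
tcp_pos: [0.5879, -0.1138, 0.017]
tool_rot: [0.96, -0.038, 0.009, -0.277]
ft_force: [-1.0, 0.3, -0.6]
opening: 0.0501
tcp [ 0.5879 -0.1138  0.017 ] F [-1.   0.3 -0.6] clk 2.7
wrist [316.9 323.5] [ 28.9 328.8] [ 0.6134 -0.1657] stand frame mm -311.9 0.3
wrist [247.5  89.9] [120.5 135.1] [ 0.5866 -0.0234] stand frame mm -171.9 36.9
top [267.3 205.2] [26.8 27.3] [ 0.5872 -0.0165] stand frame mm -165.0 36.9
```

Run:
```python
import cv2;cv2.imwrite("pics/f.png",cv2.imread("pics/w_last.png"))
```

```text
(no output)
```

View pics/f.png

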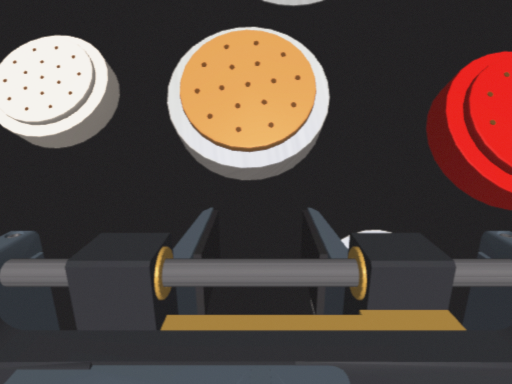

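The dish is centred between the fingertips, at (248,95). I'll close in slowly until contact.

```bash
python3 -m handwheel '[[[-4,3,-2,0,0,0,0.1],[-3,3,-1,0,0,0,0.1],[0,5,0,0,0,0,0.1],[0,5,0,0,0,0,0.1],[0,5,0,0,0,0,0.1],[0,5,0,0,0,0,0.1],[0,5,0,0,0,0,0.1],[0,0,0,0,0,0,0.1]]]'; python3 m.py
```

```text
clock: 3.6
tcp_pos: [0.5812, -0.0823, 0.014]
tool_rot: [0.96, -0.037, 0.01, -0.276]
ft_force: [0.3, 0.1, -0.2]
opening: 0.05
tcp [ 0.5812 -0.0823  0.014 ] F [ 0.3  0.1 -0.2] clk 3.6
wrist [312.8 324. ] [ 31.6 316.2] [ 0.6042 -0.1338] stand frame mm -280.8 11.7
wrist [261.5 130.3] [132.2 143.7] [ 0.5866 -0.0231] stand frame mm -171.6 37.0
top [267.3 205.2] [26.8 27.2] [ 0.5871 -0.0164] stand frame mm -164.9 36.9
```

```bash
python3 -m handwheel '[[[1,5,0,0,0,0,0.1],[1,5,0,0,0,0,0.1],[1,5,0,0,0,0,0.1],[1,5,0,0,0,0,0.1],[1.5,5,0,0,0,0,0.1],[1.5,5,0,0,0,0,0.1],[1.5,5,0,0,0,0,0.1],[1.5,5,0,0,0,0,0.1],[0,0,0,0,0,0,0.1]]]'; python3 m.py
```

```text
clock: 4.6
tcp_pos: [0.5914, -0.042, 0.0141]
tool_rot: [0.96, -0.037, 0.01, -0.277]
ft_force: [-0.3, -0.3, -0.7]
opening: 0.0501
tcp [ 0.5914 -0.042   0.0141] F [-0.3 -0.3 -0.7] clk 4.6
wrist [313.5 323.8] [ 32.3 319.9] [ 0.6147 -0.0934] stand frame mm -239.8 4.0
wrist [259.7 134.2] [133. 144.] [0.5955 0.0147] stand frame mm -133.2 30.8
top [255.4 202.6] [26.6 27.3] [0.5959 0.0212] stand frame mm -126.7 30.8
top [311.7 182.6] [14.9 16.1] [ 0.6577 -0.1585] stand frame mm -301.7 -43.4
```

```bash
python3 -m handwheel '[[[2,6,0,0,0,0,0.1],[3,9,0,0,0,0,0.1],[3,9,0,0,0,0,0.1],[3,9,0,0,0,0,0.1],[3,9,0,0,0,0,0.1],[3,9,0,0,0,0,0.1],[3,9,0,0,0,0,0.1],[3,9,0,0,0,0,0.1],[3,9,0,0,0,0,0.1],[3,9,0,0,0,0,0.1],[1,3,0,0,0,0,0.1],[0,0,0,0,0,0,0.1]]]'; python3 m.py
python3 - <<'E'
from h import *
from scipy.optimize import least_squares
st=dict(tcp_pos=np.array([0.58055721,-0.11346589,0.12067454]),tool_rot=R.from_matrix([[.997,-.070,.034],[-.078,-.843,.532],[-.009,-.533,-.846]]).as_quat())
im=cv2.resize(cv2.imread("pics/e.png")[:,:400],(512,384))
g=cv2.inRange(im,(150,150,150),(255,255,255));g[90:]=0
for c in cv2.findContours(g,0,1)[0]:
    if cv2.contourArea(c)<1500:continue
    q=c[:,0];q=q[q[:,1]>6];P=np.array([ray("wrist",*p.astype(float),0,st)[:2] for p in q])
    f=least_squares(lambda a:np.hypot(*(P-a[:2]).T)-a[2],[.63,.14,.06],loss="soft_l1",f_scale=.002);print("steel disc",f.x.round(4))
hsv=cv2.cvtColor(im,cv2.COLOR_BGR2HSV);m=cv2.inRange(hsv,(8,70,90),(32,255,255));m[200:]=0
c=max(cv2.findContours(m,0,2)[0],key=cv2.contourArea);print("biscuit then",ray("wrist",*cv2.fitEllipse(c)[0],.034,st))
E
```

```text
clock: 5.9
tcp_pos: [0.6214, 0.0478, 0.0141]
tool_rot: [0.96, -0.037, 0.01, -0.277]
ft_force: [-0.5, -0.8, -0.4]
opening: 0.0499
tcp [0.6214 0.0478 0.0141] F [-0.5 -0.8 -0.4] clk 5.9
wrist [312.5 324.7] [ 31.8 317.4] [ 0.6442 -0.004 ] stand frame mm -148.6 -19.1
wrist [259.7 134.3] [132.7 143.7] [0.6255 0.1044] stand frame mm -41.7 7.1
top [223.1 194.1] [12.1 28. ] [0.6244 0.124 ] stand frame mm -22.2 9.6
steel disc [0.6356 0.1452 0.0637]
biscuit then [ 0.58651503 -0.02197494  0.034     ]
```

The wrist-view circle fit puts the steel disc at (0.6356, 0.1452) with radius 63.7 mm, which agrees with the top view. I'll push most of the remaining way slowly.

```bash
python3 -m handwheel '[[[1.5,5,0,0,0,0,0.1],[1.5,5,0,0,0,0,0.1],[1.5,5,0,0,0,0,0.1],[1.5,5,0,0,0,0,0.1],[1,4,0,0,0,0,0.1],[1,4,0,0,0,0,0.1],[0.5,3,0,0,0,0,0.1],[0,1,0,0,0,0,0.1],[0,0,0,0,0,0,0.1]]]'; python3 m.py
python3 - <<'E'
from h import *
w=robot.camera("wrist");s=robot.camera("scene");cv2.imwrite("pics/scene2.png",s)
cv2.imwrite("pics/g.png",np.hstack([cv2.resize(w,(400,300)),cv2.resize(s[150:255,250:390],(400,300),interpolation=cv2.INTER_CUBIC)]))
E
```

```text
clock: 6.9
tcp_pos: [0.63, 0.0791, 0.014]
tool_rot: [0.96, -0.038, 0.01, -0.276]
ft_force: [-1.5, -1.7, 0.4]
opening: 0.0503
tcp [0.63   0.0791 0.014 ] F [-1.5 -1.7  0.4] clk 6.9
wrist [310.1 324.6] [ 30.3 322.7] [0.6515 0.0274] stand frame mm -116.6 -24.2
wrist [259.8 181.5] [ 35.8 117.4] [0.6318 0.1056] stand frame mm -40.0 0.9
top [222.  190.5] [12.6 28.6] [0.6359 0.1275] stand frame mm -17.9 -1.7
```

View pics/g.png

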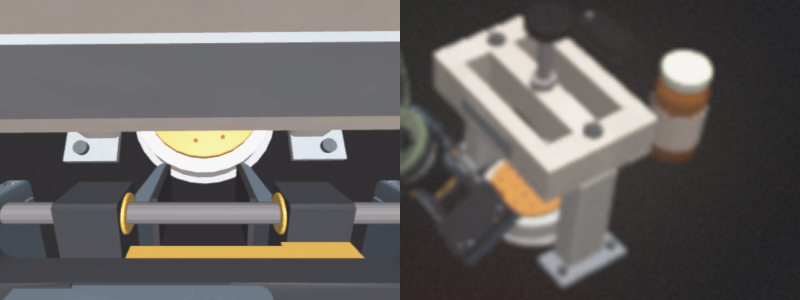

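Run:
```python
from h import *
from scipy.optimize import least_squares
st=dict(tcp_pos=np.array([.5879,-.1138,.017]),tool_rot=np.array([.96,-.038,.009,-.277]))
im=cv2.imread("pics/f.png");hsv=cv2.cvtColor(im,cv2.COLOR_BGR2HSV)
m=cv2.inRange(hsv,(8,70,90),(32,255,255));m[200:]=0
c=max(cv2.findContours(m,0,1)[0],key=cv2.contourArea)[:,0].astype(float)
for lim in(60,85,110,150):
    P=np.array([ray("wrist",*p,.034,st)[:2] for p in c if p[1]<lim])
    f=least_squares(lambda a:np.hypot(*(P-a[:2]).T)-.045,[.587,-.02]);f3=least_squares(lambda a:np.hypot(*(P-a[:2]).T)-a[2],[.587,-.02,.045]);print(lim,f.x.round(4),f3.x.round(4))
# top view now: seen biscuit edges through slots
t=robot.camera("top");cv2.imwrite("pics/top2.png",t)
hsv=cv2.cvtColor(t,cv2.COLOR_BGR2HSV);m=cv2.inRange(hsv,(8,70,90),(32,255,255));m[:, :180]*=1
for c in cv2.findContours(m,0,1)[0]:
    if cv2.contourArea(c)>15:print(cv2.boundingRect(c),cv2.contourArea(c))
cv2.imwrite("pics/h.png",cv2.resize(t[130:250,160:280],(600,600),interpolation=cv2.INTER_CUBIC))
```

```text
60 [ 0.5867 -0.0203] [ 0.5868 -0.0192  0.0441]
85 [ 0.5868 -0.0204] [ 0.5869 -0.0191  0.044 ]
110 [ 0.5868 -0.0203] [ 0.5869 -0.0193  0.0442]
150 [ 0.5869 -0.0203] [ 0.5869 -0.0203  0.0447]
(216, 177, 13, 28) 218.0
(310, 175, 10, 9) 25.0
(143, 170, 18, 21) 59.5
```

View pics/h.png

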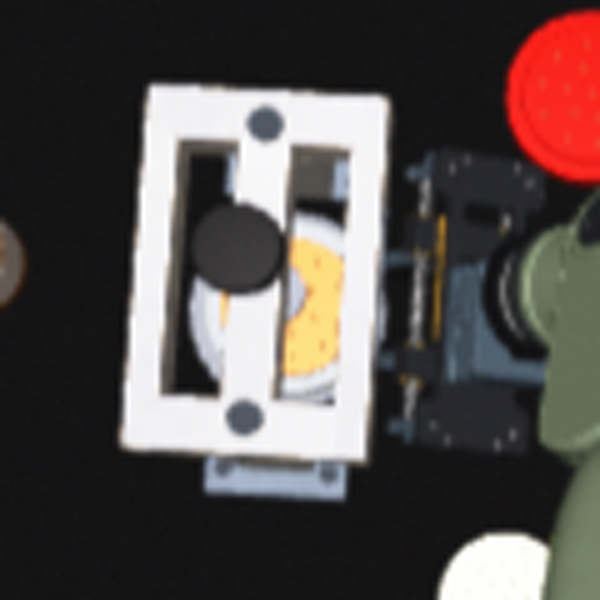

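The top view shows the biscuit through the slots: yellow at (315,300) in the right slot and the dish's left rim at (195,310). I'll compare the dish rim with the steel disc seen earlier by the same camera, so the calibration bias cancels.

Run:
```python
from h import *
from scipy.optimize import least_squares
def fit(f,z,r,x0,boxes):
    im=cv2.imread(f);g=cv2.resize(im,None,fx=4,fy=4,interpolation=cv2.INTER_CUBIC);e=cv2.Canny(g,60,150)
    m=np.zeros_like(e)
    for a,b,c,d in boxes:m[4*b:4*d,4*a:4*c]=255
    v,u=np.nonzero(e&m);P=np.array([ray("top",(x+.5)/4-.5,(y+.5)/4-.5,z)[:2] for x,y in zip(u,v)])
    x=np.array(x0)
    for w in(.012,.006,.004):
        Q=P[abs(np.hypot(*(P-x).T)-r)<w];x=least_squares(lambda a:np.hypot(*(Q-a).T)-r,x,loss="soft_l1",f_scale=.001).x
    res=np.hypot(*(Q-x).T)-r;print(f,x.round(4),len(Q),"rms",res.std().round(4));return x
L=(194,160,208,209);Rr=(218,161,228,210)
s=fit("pics/top.png",0,.064,[.6355,.1455],[L,Rr])
d=fit("pics/top2.png",.026,.055,[.6355,.142],[L,Rr])
b=fit("pics/top2.png",.034,.045,[.6355,.142],[Rr,L])
print((d-s).round(4),(b-s).round(4))
```

```text
pics/top.png [0.6373 0.1467] 194 rms 0.0011
pics/top2.png [0.6311 0.1525] 211 rms 0.0014
pics/top2.png [0.6348 0.1424] 169 rms 0.0012
[-0.0061  0.0058] [-0.0024 -0.0043]
```

The biscuit-edge fit puts it about 4 mm short, which agrees with the TCP-based estimate of 4–5 mm. The rim fit disagrees, probably because it latched onto the steel disc edge. I'll push 4.5 mm more, then back off and look at the foot above the biscuit.

```bash
python3 -m handwheel '[[[1,2,0,0,0,0,0.1],[0.5,1.5,0,0,0,0,0.1],[0,1,0,0,0,0,0.1],[0,0,0,0,0,0,0.1],[0,-4,0,0,0,0,0.1],[-1,-12,0,0,0,0,0.1],[-2,-30,0,0,0,0,0.1],[-2,-30,0,0,0,0,0.1],[-2,-30,10,0,0,0,0.1],[0,-20,30,0,0,0,0.1],[0,0,20,0,0,0,0.1],[0,0,0,0,0,0,0.1]]]'; python3 m.py;python3 - <<'E'
from h import *
w=robot.camera("wrist");t=robot.camera("top");cv2.imwrite("pics/top3.png",t)
cv2.imwrite("pics/i.png",np.hstack([cv2.resize(w,(400,300)),cv2.resize(t[130:250,140:300],(400,300),interpolation=cv2.INTER_CUBIC)]))
E
```

```text
clock: 8.35
tcp_pos: [0.6261, -0.0445, 0.0768]
tool_rot: [0.96, -0.038, 0.013, -0.276]
ft_force: [0.6, -0.4, 0.2]
opening: 0.0499
tcp [ 0.6261 -0.0445  0.0768] F [ 0.6 -0.4  0.2] clk 8.35
wrist [314.8 324.1] [ 27.8 333.2] [ 0.6599 -0.1055] stand frame mm -248.7 -41.9
wrist [254.2  41.3] [79.2 95.6] [0.6353 0.1386] stand frame mm -6.9 -0.2
top [221.7 190.8] [12.7 27.5] [0.635  0.1285] stand frame mm -17.0 -0.7
```

View pics/i.png

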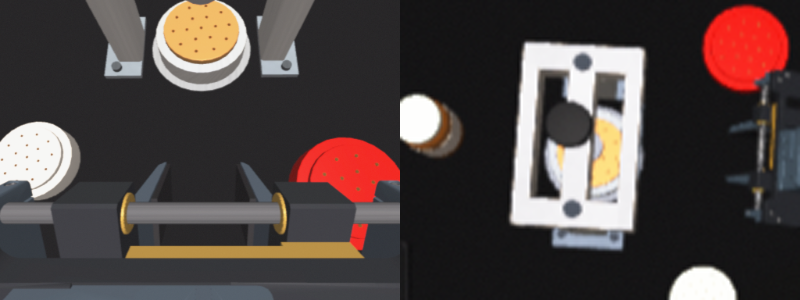

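```bash
python3 -m handwheel '[[[0,-10,0,7,-0.5,0,0.1],[0,-10,0,7,-0.5,0,0.1],[0,0,0,0,0,0,0.1],[0,0,0,0,0,0,0.1]]]'; python3 m.py;python3 - <<'E'
from h import *
from scipy.optimize import least_squares
s=robot.read_state();im=robot.camera("wrist");cv2.imwrite("pics/j.png",im)
S=np.array([.6355,.1455]);X=np.array([[.070,.9975],[-.9975,.07]])
hsv=cv2.cvtColor(im,cv2.COLOR_BGR2HSV)
m=cv2.inRange(hsv,(8,70,90),(32,255,255));m[250:]=0
c=cv2.convexHull(max(cv2.findContours(m,0,1)[0],key=cv2.contourArea))[:,0].astype(float)
c=max(cv2.findContours(m,0,1)[0],key=cv2.contourArea)[:,0].astype(float)
P=np.array([ray("wrist",*p,.034,s)[:2] for p in c]);mid=P[:,1].mean()
for k in(-1,.13,.145):
    Q=P[P[:,1]>k];f=least_squares(lambda a:np.hypot(*(Q-a).T)-.045,[.635,.143],loss="soft_l1",f_scale=.001);print(k,len(Q),f.x.round(4),(X@(f.x-S)*1e3).round(1))
E
```

```text
clock: 8.95
tcp_pos: [0.6237, -0.0625, 0.0724]
tool_rot: [0.919, -0.037, 0.012, -0.392]
ft_force: [-0.6, 0.3, 0.4]
opening: 0.0506
tcp [ 0.6237 -0.0625  0.0724] F [-0.6  0.3  0.4] clk 8.95
wrist [318.  322.2] [ 27.5 344.9] [ 0.6573 -0.1119] stand frame mm -255.2 -39.8
wrist [256.6  70.8] [59.7 81.6] [0.635  0.1379] stand frame mm -7.6 -0.1
top [221.7 190.8] [12.7 27.5] [0.635  0.1285] stand frame mm -17.0 -0.7
-1 205 [0.6352 0.1411] [-4.5 -0.1]
0.13 113 [0.6356 0.144 ] [-1.5 -0.2]
0.145 95 [0.6358 0.1439] [-1.5 -0.4]
```

View pics/j.png

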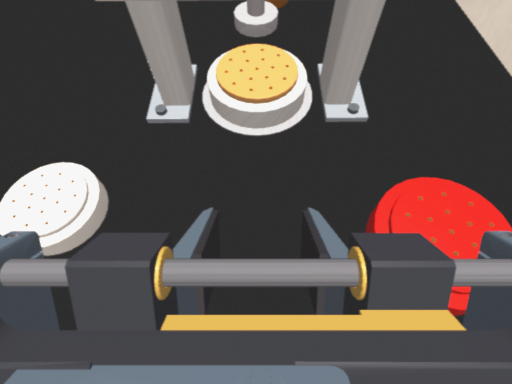

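The full biscuit is visible at (257,73), central on the steel disc with an even margin, and the foot is raised at (256,18). The far-edge fit puts it within about 1.5 mm of centre in x and 0.3 mm in y. Next is the plunger: raise, level the tool, shut the fingers and move above the knob.

```bash
python3 -m handwheel '[[[0,0,30,0,0,0,0.1],[0,0,35,-7,0.5,0,0],[0,0,35,-7,0.5,0,0],[0,0,35,-7.5,0.5,0,-1],[0,0,35,-7.5,0.5,0,-1],[0,0,35,-7.5,0.5,0,-1],[0,0,35,-7.5,0.5,0,-1],[0,0,35,-2,0.2,0,-1],[0,0,25,0,0,0,-1],[0,0,0,0,0,0,-1]]]'
python3 - <<'E'
from h import *
s=robot.read_state();print(s["tcp_pos"],R.from_quat(s["tool_rot"]).as_matrix().round(3),s["opening"],s["qpos"].round(2))
E
```

```text
clock: 10.1
tcp_pos: [0.6251, -0.0605, 0.3796]
tool_rot: [0.999, -0.037, 0.007, 0.0]
ft_force: [-0.0, -0.4, 1.2]
opening: 0.0006
[ 0.62505339 -0.06049916  0.37961344] [[ 0.997 -0.074  0.014]
 [-0.074 -0.997 -0.001]
 [ 0.014  0.    -1.   ]] 0.0006224822888671606 [-0.12  0.36  1.11  0.    1.67 -0.04]
```

```bash
python3 -m handwheel '[[[2,40,0,0,0,0,-1],[2,40,0,0,0,0,-1],[2,40,0,0,0,0,-1],[2,40,0,0,0,0,-1],[2,40,0,0,0,0,-1],[0,6,-25,0,0,0,-1],[0,0,-25,0,0,0,-1],[0,0,-15,0,0,0,-1],[0,0,-8,0,0,0,-1],[0,0,0,0,0,0,-1],[0,0,0,0,0,0,-1]]]'
```

```text
clock: 11.2
tcp_pos: [0.6343, 0.1435, 0.3016]
tool_rot: [0.999, -0.039, 0.002, -0.0]
ft_force: [0.8, -0.0, -0.2]
opening: 0.0005
```

```bash
python3 -m handwheel '[[[0,0,-4,0,0,0,-1],[0,0,-4,0,0,0,-1],[0,0,-4,0,0,0,-1],[0,0,-3,0,0,0,-1],[0,0,-3,0,0,0,-1],[0,0,-3,0,0,0,-1],[0,0,0,0,0,0,-1]]]'; python3 -m handwheel '[[[0,0,-3,0,0,0,-1],[0,0,-3,0,0,0,-1],[0,0,-3,0,0,0,-1],[0,0,0,0,0,0,-1]]]'
```

```text
clock: 11.9
tcp_pos: [0.6343, 0.1434, 0.28]
tool_rot: [0.999, -0.039, 0.002, -0.0]
ft_force: [-0.6, 0.5, 1.6]
opening: 0.0003
clock: 12.3
tcp_pos: [0.6343, 0.1433, 0.2704]
tool_rot: [0.999, -0.039, 0.002, 0.0]
ft_force: [-0.6, -0.3, 1.7]
opening: 0.0003
```

```bash
python3 -m handwheel '[[[0,0,-3,0,0,0,-1],[0,0,-3,0,0,0,-1],[0,0,-3,0,0,0,-1],[0,0,-3,0,0,0,-1],[0,0,-3,0,0,0,-1],[0,0,-3,0,0,0,-1],[0,0,-3,0,0,0,-1]]]'; python3 -m handwheel '[[[0,0,-2,0,0,0,-1],[0,0,-2,0,0,0,-1],[0,0,-1,0,0,0,-1],[0,0,0,0,0,0,-1]]]'
```

```text
clock: 13.0
tcp_pos: [0.6344, 0.1434, 0.2497]
tool_rot: [0.999, -0.039, 0.002, -0.0]
ft_force: [-1.4, -0.9, 3.7]
opening: 0.0003
clock: 13.4
tcp_pos: [0.6343, 0.1434, 0.2446]
tool_rot: [0.999, -0.039, 0.002, 0.0]
ft_force: [-0.5, -0.9, 1.1]
opening: 0.0005
```

```bash
python3 -m handwheel '[[[0,0,-2,0,0,0,-1],[0,0,-2,0,0,0,-1],[0,0,-1,0,0,0,-1]]]'; for i in 1; do :; done; python3 -m handwheel '[[[0,0,-1,0,0,0,-1],[0,0,-1,0,0,0,-1],[0,0,-1,0,0,0,-1]]]'; python3 -m handwheel '[[[0,0,-1,0,0,0,-1]]]'
```

```text
clock: 13.7
tcp_pos: [0.6343, 0.1434, 0.2398]
tool_rot: [0.999, -0.039, 0.002, -0.0]
ft_force: [-1.4, -0.5, 3.1]
opening: 0.0
clock: 14.0
tcp_pos: [0.6343, 0.1434, 0.2369]
tool_rot: [0.999, -0.039, 0.002, -0.0]
ft_force: [-0.2, -1.6, 3.6]
opening: 0.0003
clock: 14.1
tcp_pos: [0.6344, 0.1434, 0.2359]
tool_rot: [0.999, -0.039, 0.002, -0.0]
ft_force: [-2.1, -1.3, 3.8]
opening: 0.0006
```

```bash
python3 -m handwheel '[[[0,0,-1,0,0,0,-1]]]'; python3 -m handwheel '[[[0,0,-0.5,0,0,0,-1],[0,0,0,0,0,0,-1]]]'
```

```text
clock: 14.2
tcp_pos: [0.6343, 0.1434, 0.2349]
tool_rot: [0.999, -0.039, 0.002, -0.0]
ft_force: [-0.4, -1.0, 4.4]
opening: 0.0006
clock: 14.4
tcp_pos: [0.6343, 0.1434, 0.2343]
tool_rot: [0.999, -0.039, 0.002, -0.0]
ft_force: [-0.9, -1.5, 2.3]
opening: 0.0003
```

```bash
python3 -m handwheel '[[[0,0,-0.5,0,0,0,-1],[0,0,0,0,0,0,-1]]]'
```

```text
clock: 14.6
tcp_pos: [0.6343, 0.1434, 0.2343]
tool_rot: [0.999, -0.039, 0.002, -0.0]
ft_force: [-2.3, -1.1, 4.3]
opening: 0.0005
```

```bash
python3 -m handwheel '[[[0,0,-0.5,0,0,0,-1],[0,0,0,0,0,0,-1]]]'
```

```text
clock: 14.8
tcp_pos: [0.6344, 0.1434, 0.2343]
tool_rot: [0.999, -0.039, 0.002, -0.0]
ft_force: [-1.8, -0.8, 7.1]
opening: 0.0004
```

The TCP stopped at 0.2343 while the force rose to 7 N, so the foot is on the biscuit. I'll lift off, back away and check.

```bash
python3 -m handwheel '[[[0,0,2,0,0,0,-1],[0,0,10,0,0,0,-1],[0,0,30,0,0,0,-1],[0,0,40,0,0,0,-1],[0,-10,40,0,0,0,-1],[-10,-45,0,0,0,0,-1],[-10,-45,0,0,0,0,-1],[-10,-45,0,0,0,0,-1],[-10,-45,0,0,0,0,-1],[-10,-45,0,0,0,0,-1],[0,0,0,0,0,0,-1]]]'
python3 - <<'E'
from h import *
s=robot.camera("scene");t=robot.camera("top")
cv2.imwrite("pics/k.png",np.hstack([cv2.resize(s[130:260,230:390],(400,325),interpolation=cv2.INTER_CUBIC),cv2.resize(t[120:250,130:290],(400,325),interpolation=cv2.INTER_CUBIC)]))
E
```

```text
clock: 15.9
tcp_pos: [0.5833, -0.0965, 0.3558]
tool_rot: [0.999, -0.042, 0.002, 0.001]
ft_force: [-0.4, 1.0, 0.4]
opening: 0.0005
```

View pics/k.png

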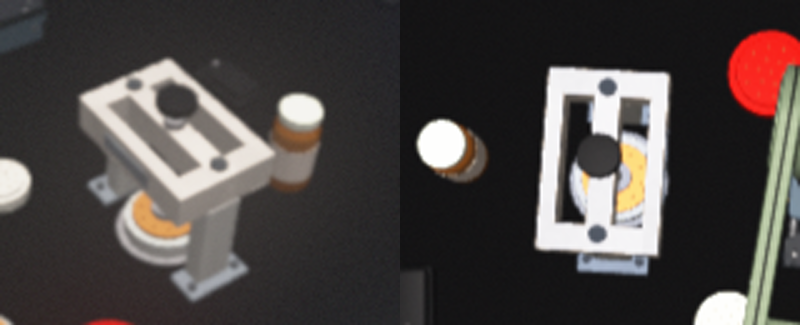

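The knob is down near the head at (176,100). In the top view the foot at (625,178) sits in the middle of the biscuit. The jar, mouse and white and red discs are where they were, and the robot is clear of everything, so I'm handing in.

```bash
python3 -c "
from workcell import robot
print(robot.finish_job())"
```

```text
the job is handed in; nothing more can be done
None
```

The job is done and handed in at about 16 s on the robot clock. I slid the carrier flat between the columns with two fingertips of a tilted gripper. I then pushed the plunger down by its knob with shut fingers until the foot rested on the biscuit, and lifted clear.

**Centring:** the last wrist-camera fit, taken before pressing, put the biscuit about 1.5 mm short along the stand's x axis and 0.3 mm off in y. The camera estimates of the carrier's position disagreed by about 4 mm along the push. One rim fit in the top view disagreed with the rest, and I discarded it as having probably picked up the steel disc's edge.

**Pressing:** the fingertips stopped at 234.3 mm, which puts the foot at about 34 mm, the height of the biscuit's top. The highest force I read while pressing was about 7 N.

**Bystanders:** the last picture showed the foot in the middle of the biscuit and the jar unmoved. The mouse showed only partly, at the picture's edge, and looked unmoved. The weight was not in that picture, but the arm only passed well above it.

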